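Set the drive collar on the shaft flat and hold it for the set screw

ROBOT

A 6-joint arm with a two-finger parallel gripper is mounted at the origin on a cart in front of the work surface, level with it; the furniture and walls round the work are solid. World frame = base frame: x ahead of the robot, y to its left, z up, the work surface at z = 0. Lengths are in m, angles in rad, forces in N, time in s.
With the tool pointing down it reaches from about 0.275 to 0.875 m from the base axis. Payload 12.5 kg.
Tool frame: the origin (TCP) lies on the mounting face of the last link; the fingertips stand 173 mm ahead of it and the grasp point (between the pads) lies ahead of it (robot.grasp_offset is the z of the grasp point in the tool frame, in m); z points along the fingers, y is the line along which they close (so a half turn about z gives the same grasp; the last joint's range is limited). The gripper opens to 85 mm and grips with 20 to 120 N. Pads are 22 mm wide; open, the fingers measure 114 mm over their backs; the gripper's body (76 mm by 85 mm) begins 54 mm behind the grasp point. The pads swing forward as they close: fully open they stand 13 mm farther back than shut.
Start: joints at [-1.266, 0.351, 1.652, -0, 1.139, -0.085], TCP at [0.209, -0.509, 0.405] pointing down, gripper open.
Joint ranges: [-2.75, 2.75], [-0.79, 2.1], [0.01, 2.65], [-1.57, 4.71], [0.07, 3.14], [-2.87, 2.87]. Speed limits (rad/s): [2.22, 2.22, 2.79, 3.14, 3.14, 3.14].

INTERFACE

Orientations are given as a unit quaternion [x, y, z, w].
In Python, from rig import robot gives the robot as it stands.
- The arm moves only by the shell command python3 -m jog 'ROWS' [FORCE]. ROWS is JSON, a list of rows, each a list of 3 entries, a list of its own where there are three numbers: the opening, from 0 (shut) to 1 (fully open), then the shift along the tool's x, y, z in m, then the turn, a rotation vector about the tool's x, y, z in rad. A call has 1 to 12 rows; each row shifts and turns the commanded pose from where the row before left it, along the tool's axes as they then stand; what a row does not reach is not made up. A row lasts 1/8 s, in which the tool goes at most 62.5 mm and 10.7 degrees, less where a joint would pass 70% of its speed; a pose out of reach is approached as far as the arm can. A call with a gripper value outside its range is refused whole. The fingers move at their own pace and stop on an object; FORCE is the grip in N (left out, the last holds). Time passes only in rows, so rows that do not move let the fingers close. It gives the time, the measured TCP pose, the force, the opening and the grip force at its end, in the units of the state.
- robot.get_state(): the state, without advancing time (a new reading comes with each control period).
- robot.read_camera(name): name is "side" or "top" or "wrist"; returns a dict with "pixels" (384x512x3 uint8, red, green, blue), "range_z" (384x512 float32, m along the optical axis (not along the pixel's ray), 0 where there is no reading), "vertical_fov" (degrees; the focal length in pixels is half the picture's height over the tangent of half this angle, whatever the lens; pixels are square), "cx", "cy" (the principal point, pixels), "dist_coeffs" ([k1, k2, p1, p2, k3] as OpenCV has them; the pictures are not rectified), "R" (3x3) and "t" (3): a world point X has camera coordinates R X + t. Camera axes: x right, y down, z forward; pixel columns grow to the right and rows downward; lengths in m; the calibration is good to about 2 mm. A picture is of the moment at which its call begins.
- robot.close_job(): hands the job in; it is judged then, once.
The state is a dict: "clock": time; "joint_positions": joint angles; "qd": joint speeds; "joint_torque": joint torques, N m; "tool_pos": TCP position; "ee_rot": TCP orientation; "ft_force": force on the tool from outside, world axes, zero at the start; "torque": the same for the moment, N m; "width": finger opening in m; "gripper_force": force on a finger pad.
Only numpy, scipy, OpenCV 4.12 (cv2) and the standard library are available. Lean on these libraries where they do the work, as an engineer would, in place of code of your own. Each camera call takes 0.05 s, during which the arm holds its last target. There are 200 camera calls.

TASK

Fit the loose steel collar to the shaft of the tube-rotator drive so that a colleague can tighten its set screw through the open front of the clear guard. First close the fingers on the bare shaft and turn it by hand until you feel its milled flat squarely under the fingers facing the open front of the drive; then slide the collar down over the shaft with its set screw facing that flat and the open front, until the collar's top is flush with the shaft's end. The collar drops if it is let go, so finish while still holding it there, level and still, and leave the other things on the bench alone.

Things in the scene. Friction and masses are not known exactly. Their poses are not given: they have to be found in the camera images.
- drive_unit: Drive of a bench tube rotator, a white box fixed to the bench; origin = centre of its underside, right below the shaft. Its own -x is the front (low sloping console with display and knob), z up. Footprint x -108..+80 mm, y -77..+77 mm; deck 56 mm above the bench, console lower. A bearing boss round the shaft, 54 mm wide at its foot, reaches 68 mm above the bench
- guard_front (a point): middle of the open front of the clear C-shaped plastic guard that stands round the shaft: 66 mm from the shaft's axis towards the drive's front (-x), at the height of the guard's top edge, 122 mm above the bench. The guard is 3 mm sheet, inner radius 66 mm, from the deck up, open over 68 degrees either side of the front
- shaft (a joint): turning angle of the upright steel shaft about its vertical axis, rad, counter-clockwise from above; 0 = its flat faces the drive's front (-x of the drive); range +-3.1. It stays where it is left; turning it takes 0.04 N m. Closing on the flat with a firm grip (20 N or more) squares the flat to the finger pads
- shaft_end (a point): centre of the top end face of the shaft, 132 mm above the bench. Shaft 18 mm in diameter, end chamfered 0.8 mm. Its upper 48 mm (84 to 132 mm above the bench) have one milled flat, 14 mm wide, 3.5 mm deep: fingers closed squarely on the flat stand 14.5 mm apart, across the round 18 mm. The frame turns with the shaft: its -x points out of the flat, z up
- shaft_flat (a point): the milled flat face of the shaft, 14 mm wide, 48 mm tall; origin = its centre, 5.5 mm from the shaft's axis, 108 mm above the bench; turns with the shaft, its own -x points out of the flat
- collar: loose steel shaft collar, about 0.13 kg, standing on the bench, bore upright; origin = centre of its underside, z up. 24 mm high, 38 mm outer diameter, two flats 30 mm apart facing its own +y and -y (23 mm long, to be gripped), through bore 19.5 mm. It passes over the shaft only with its set screw facing the shaft's flat; if let go it slides down to the flat's lower end
- collar_top (a point): centre of the collar's top face, 24 mm above its underside
- set_screw (a point): outer end of the set screw, 5.4 mm thick, that sticks out on the collar's own -x side: 23.5 mm from the collar's axis, 12 mm above its underside. The screw's tip also stands 3.5 mm into the bore (to 6.2 mm from the axis) and rides on the shaft's flat; it enters freely when turned to within about 15 degrees of the flat and jams on the shaft end when turned far from it
- hex_key: bystander: L-shaped steel hex key, 94 x 30 x 4 mm, lying on the bench to the right of the collar
- bench_timer: bystander: flat bench timer, 60 x 70 x 16 mm, on the bench to the right
- analyser: tall white bench analyser, fixed, left of the drive, not part of the job but an obstacle for the arm; origin = centre of its underside. It reaches 0.20 m to either side (y) and its front leans back: 0.31 m in front (-x) of the origin at the bench, 0.20 m in front of it at its front top edge, 0.39 m high; an open lid rises higher behind
There are look-alikes about, which are no part of the job. What is shaped like the collar but orange or yellow is not meant.

How it is judged:
On the way:
1. a finger presses squarely on the bare shaft's flat (over 2 N) with the flat turned to the drive's open front (within 0.15 rad) (value of joint shaft between -0.15 and 0.15 rad and contact force between the fingers and milled_flat above 2 N), for 0.2 s.
At the end, for the whole second after the job is handed in: the fingers grip the collar (over 2 N) on the shaft, its top within 3 mm of flush with the shaft's end and within 3 mm of its axis, level within 0.07 rad and still; its set screw faces the flat and the drive's open front within 0.2 rad, and the flat faces the front within 0.2 rad (contact force between the fingers and collar above 2 N and z of collar_top in the frame of shaft_end between -0.003 and 0.003 m and horizontal distance between collar_top and shaft_end below 0.003 m and angle between collar's own z axis and vertical below 0.07 rad and angle between the x axis of collar and the x axis of drive_unit, either way round below 0.2 rad and angle between the x axis of collar and the x axis of shaft_end, either way round below 0.2 rad and x of set_screw in the frame of drive_unit below -0.015 m and value of joint shaft between -0.2 and 0.2 rad and linear speed of collar below 0.02 m/s); the arm keeps its last pose, push and grip.
It fails at once if the hex key or the timer is pushed more than 20 mm (distance of any of hex_key, bench_timer from where it was at the start of the episode above 0.02 m).
It also fails if it takes over 64 s, if anything falls off the work surface, if the arm or the gripper's body presses on something with over 40 N, if the wrist force passes 120 N, or if a joint passes its speed limit or range.

## Working session

There is one attempt and no reset: what is moved stays moved. The work goes in short steps, Python scripts to look and compute and a shell command to move; the robot and the scene stay as the last step left them, time stands still between calls to the robot, and variables do not carry over. Pictures are saved under pics/ and viewed, at most 10 in all, crops included, and the job is handed in when it is done.

```bash
ls; mkdir -p pics; cat > h.py <<'E'
import numpy as np, cv2
from rig import robot
def cam(n):
    c=robot.read_camera(n); h=c["pixels"].shape[0]
    f=h/2/np.tan(np.radians(c["vertical_fov"])/2)
    c["K"]=np.array([[f,0,c["cx"]],[0,f,c["cy"]],[0,0,1]]); c["D"]=np.array(c["dist_coeffs"],float)
    c["R"]=np.array(c["R"]);c["t"]=np.array(c["t"]);return c
def rays(c,uv):
    p=cv2.undistortPoints(np.array(uv,float).reshape(-1,1,2),c["K"],c["D"]).reshape(-1,2)
    d=np.c_[p,np.ones(len(p))]@c["R"]; return -c["R"].T@c["t"],d
def plane(c,uv,z):
    o,d=rays(c,uv); return o+d*((z-o[2])/d[:,2])[:,None]
def depth(c,uv):
    o,d=rays(c,uv); uv=np.array(uv,int).reshape(-1,2); return o+d*c["range_z"][uv[:,1],uv[:,0]][:,None]
def proj(c,X):
    return cv2.projectPoints(np.array(X,float).reshape(-1,1,3),cv2.Rodrigues(c["R"])[0],c["t"],c["K"],c["D"])[0].reshape(-1,2)
E
python3 - <<'E'
from h import *
for n in ("top","side","wrist"):
    c=cam(n); cv2.imwrite(f"pics/{n}0.png",cv2.cvtColor(c["pixels"],cv2.COLOR_RGB2BGR)); np.save(f"{n}0.npy",c,allow_pickle=True)
    print(n,-c["R"].T@c["t"],c["R"][2],c["vertical_fov"],(c["range_z"]>0).mean())
print(robot.get_state(),robot.grasp_offset)
E
```

```text
pics
top [ 0.39915301 -0.22014837  0.98593002] [ 0.09551777  0.00887135 -0.99538819] 53.62768773619201 0.9959513346354166
side [ 0.89749638 -0.95553809  0.50356803] [-0.44980685  0.77044154 -0.45176724] 52.490510568635116 0.9760945638020834
wrist [ 0.28215341 -0.47807389  0.37388346] [-0.28655521 -0.11721054 -0.95086687] 64.85795625347652 0.9960378011067709
{'clock': 0.15, 'joint_positions': array([-1.26560467e+00,  3.51142639e-01,  1.65223623e+00, -2.29349145e-05,
        1.13907006e+00, -8.46123216e-02]), 'qd': array([ 0.0002354 , -0.00219881, -0.00136688,  0.00100756, -0.00080676,
       -0.00184219]), 'joint_torque': array([-5.34982119e-04, -5.06252325e+01, -2.91504782e+01, -1.38818887e-04,
        3.32271346e-03,  6.72132728e-06]), 'tool_pos': array([ 0.20899493, -0.50865649,  0.40428103]), 'ee_rot': array([ 9.81065636e-01,  1.93675073e-01, -5.74734168e-05, -4.24390191e-04]), 'ft_force': array([-0.89292965, -0.26700445,  0.49364686]), 'torque': array([ 0.0114508 , -0.01772307,  0.01951292]), 'gripper_force': 0.0, 'width': 0.085340465428827} 0.1547
```

View pics/top0.png

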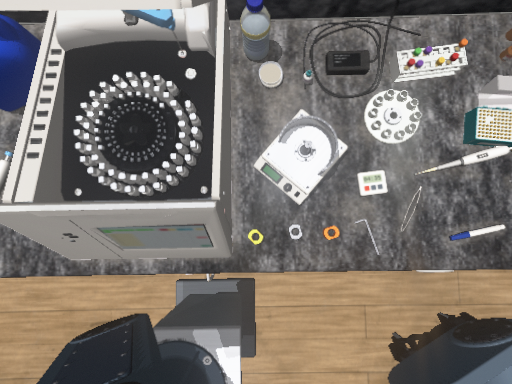

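View pics/side0.png

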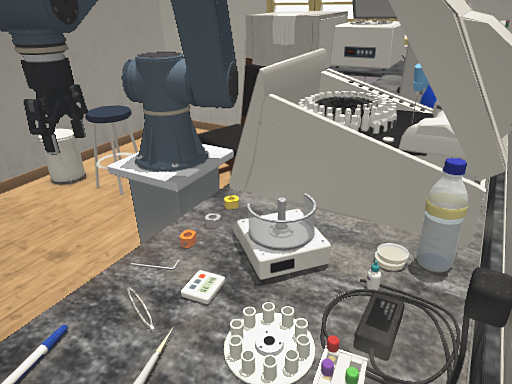

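The top view shows the drive at about (303,152), with its display end lower left at (277,180). The silver collar is at (295,231) between the yellow (255,237) and orange (332,232) look-alikes, the hex key is at (370,235) and the timer at (372,183). I'll enlarge the drive and the collars.

```bash
python3 - <<'E'
from h import *
a=cv2.imread("pics/top0.png"); b=cv2.imread("pics/side0.png")
A=cv2.resize(a[100:250,245:355],None,fx=4,fy=4,interpolation=cv2.INTER_CUBIC)
B=cv2.resize(b[180:280,170:335],(360,218),interpolation=cv2.INTER_CUBIC)
o=np.zeros((600,800,3),np.uint8); o[:600,:440]=A; o[:218,440:800]=B
C=cv2.resize(b[200:235,195:230],(360,360),interpolation=cv2.INTER_CUBIC); o[220:580,440:800]=C
cv2.imwrite("pics/crop1.png",o)
c=np.load("top0.npy",allow_pickle=True).item()
P=depth(c,[[295,231],[290,231],[332,232],[303,152],[305,148],[277,180],[290,165]]);print(P.round(4))
E
```

```text
[[ 0.389  -0.3035 -0.0011]
 [ 0.3894 -0.289   0.0216]
 [ 0.385  -0.3983  0.    ]
 [ 0.5802 -0.3213  0.075 ]
 [ 0.5795 -0.3206  0.1251]
 [ 0.5185 -0.2586  0.0297]
 [ 0.552  -0.2905  0.0559]]
```

View pics/crop1.png

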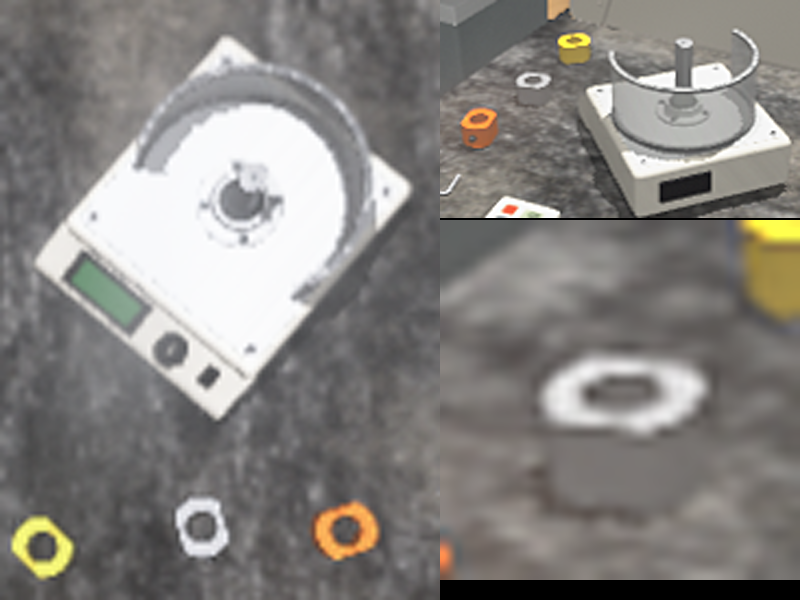

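The enlarged crop shows the drive with its console at the lower left and the guard open that way. The silver collar's flats lie left and right, slightly rotated, and its screw can't be made out yet. Next I'll measure poses from the top view.

```bash
python3 - <<'E'
from h import *
c=np.load("top0.npy",allow_pickle=True).item()
v,u=np.mgrid[0:384,0:512]; uv=np.c_[u.ravel(),v.ravel()]
P=depth(c,uv).reshape(384,512,3)
print("bench z",np.median(P[220:260,240:350,2]))
m=(P[...,2]>.015)&(P[...,2]<.032)&(abs(u-295)<14)&(abs(v-231)<14)
(cen,wh,ang)=cv2.minAreaRect(P[m][:,:2].astype(np.float32)*1000);print("collar",m.sum(),cen,wh,ang)
px=c["pixels"].astype(int); w=(px.min(2)>170)&(abs(u-295)<14)&(abs(v-231)<14)
q=plane(c,np.c_[u[w],v[w]],.024);print("white centroid",w.sum(),q.mean(0),cv2.minAreaRect(q[:,:2].astype(np.float32)*1000))
m=(P[...,2]>.050)&(P[...,2]<.062)&(u>245)&(u<355)&(v>100)&(v<205)
r=cv2.minAreaRect(P[m][:,:2].astype(np.float32)*1000);print("deck",m.sum(),r,cv2.boxPoints(r))
m=(P[...,2]>.1)&(P[...,2]<.14)&(np.hypot(u-305,v-148)<9);print("shaft",m.sum(),P[m].mean(0),np.ptp(P[m],0))
for n in("wrist",):
    w=np.load("wrist0.npy",allow_pickle=True).item(); s=robot.get_state()
    from scipy.spatial.transform import Rotation as R
    Rt=R.from_quat(s["ee_rot"]).as_matrix(); o=-w["R"].T@w["t"]; print("cam in tool",Rt.T@(o-s["tool_pos"]),"\n",Rt.T@w["R"].T,w["cx"],w["cy"],"\n",Rt)
E
```

```text
bench z -0.0003070132943447379
collar 117 (387.7162780761719, -301.06512451171875) (37.02718734741211, 29.70610809326172) 15.127683639526367
white centroid 94 [ 0.38814406 -0.30157129  0.024     ] ((388.00506591796875, -301.350341796875), (30.09918212890625, 32.48581314086914), 89.12797546386719)
deck 3063 ((580.8048095703125, -321.49560546875), (153.44476318359375, 176.49542236328125), 48.55146789550781) [[ 463.87253 -320.5876 ]
 [ 596.1648  -437.4182 ]
 [ 697.73706 -322.40363]
 [ 565.4448  -205.573  ]]
shaft 60 [ 0.585298   -0.32436146  0.12686978] [0.01723581 0.01646815 0.03296109]
cam in tool [ 0.07929043 -0.00046091  0.03040207] 
 [[-3.97213190e-04 -9.50850923e-01 -3.09648775e-01]
 [ 9.99999805e-01 -5.26771603e-04  3.34792710e-04]
 [-4.81452139e-04 -3.09648582e-01  9.50850947e-01]] 253.10209946625432 191.68028095145735 
 [[ 9.24979926e-01  3.80015869e-01 -2.77157991e-04]
 [ 3.80015966e-01 -9.24979572e-01  8.10446929e-04]
 [ 5.16172141e-05 -8.54971602e-04 -9.99999633e-01]]
```

```bash
python3 -m jog '[[1,[0.0306,-0.0155,0.013],[0,0,0]],[1,[0.0306,-0.0155,0.013],[0,0,0]],[1,[0.0306,-0.0155,0.013],[0,0,0]],[1,[0.0306,-0.0155,0.013],[0,0,0]],[1,[0.0306,-0.0155,0.013],[0,0,0]],[1,[0.0306,-0.0155,0.013],[0,0,0]],[1,[0.0306,-0.0155,0.013],[0,0,0]],[1,[0.0306,-0.0155,0.013],[0,0,0]],[1,[0,0,0],[0,0,0.127]],[1,[0,0,0],[0,0,0]],[1,[0,0,0],[0,0,0]]]'
python3 - <<'E'
from h import *
c=cam("wrist"); cv2.imwrite("pics/w1.png",cv2.cvtColor(c["pixels"],cv2.COLOR_RGB2BGR)); np.save("w1.npy",c,allow_pickle=True)
t=np.load("top0.npy",allow_pickle=True).item()
v,u=np.mgrid[0:384,0:512]; P=depth(t,np.c_[u.ravel(),v.ravel()]).reshape(384,512,3)
m=(P[...,2]>.3)&(u<240)&(v<265); a=P[m]; print("analyser min x,y",np.percentile(a[:,0],[1,5]),np.percentile(a[:,1],[1,5]),a[:,2].max())
E
```

```text
clock: 1.52
tool_pos: [0.3882, -0.3012, 0.3008]
ee_rot: [0.991, 0.132, 0.0, 0.0]
ft_force: [-0.5, 0.3, 0.3]
width: 0.0855
gripper_force: 0.0
analyser min x,y [0.39915301 0.41695904] [-0.22014837 -0.14220996] 0.98593001788571
```

View pics/w1.png

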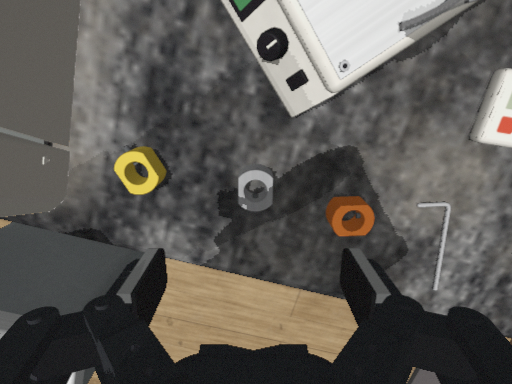

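The wrist view shows the silver collar at about (255,188), half in the gripper's shadow, with a possible screw near (243,203). Yellow is at (140,170), orange at (350,215) and the hex key at (445,245). I'll enlarge the collar.

```bash
python3 - <<'E'
from h import *
a=cv2.imread("pics/w1.png")[150:225,205:305]; a=np.clip(a.astype(float)*1.5+10,0,255).astype(np.uint8)
cv2.imwrite("pics/crop2.png",cv2.resize(a,None,fx=8,fy=8,interpolation=cv2.INTER_CUBIC))
E
```

```text
(no output)
```

View pics/crop2.png

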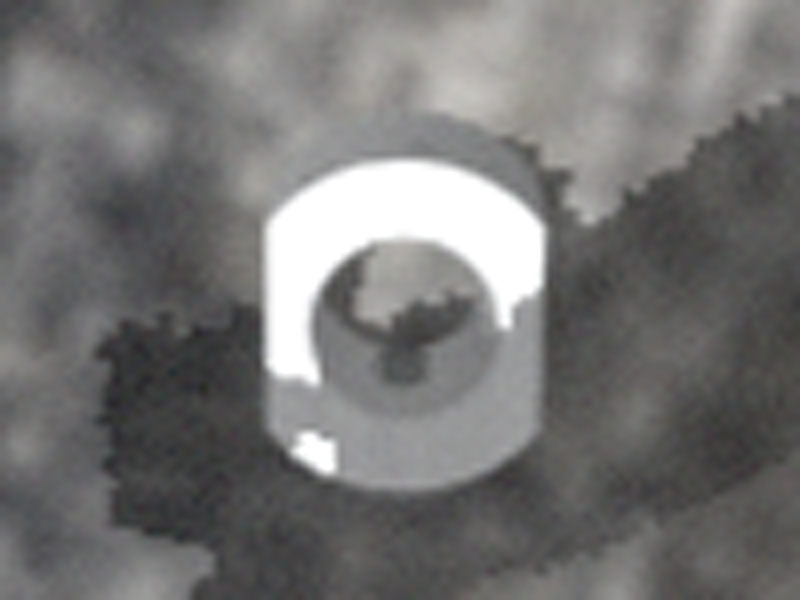

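The enlarged crop shows the set screw's tip inside the bore on the image-down wall (400,360), so the screw faces tool -x (azimuth about 195°) and the flats are already aligned with the fingers. Next I'll look at the shaft from above.

```bash
python3 - <<'E'
from h import *
c=np.load("w1.npy",allow_pickle=True).item()
print("collar top",plane(c,[[255.6,190.5],[238.1,200],[273.1,200],[255.6,169.7],[255.6,211.2]],.024).round(4).tolist())
E
python3 -m jog '[[1,[0.0307,0.0122,-0.0167],[0,0,0]],[1,[0.0307,0.0122,-0.0167],[0,0,0]],[1,[0.0307,0.0122,-0.0167],[0,0,0]],[1,[0.0307,0.0122,-0.0167],[0,0,0]],[1,[0.0307,0.0122,-0.0167],[0,0,0]],[1,[0.0307,0.0122,-0.0167],[0,0,0]],[1,[0,0,0],[0,0,-0.1465]],[1,[0,0,0],[0,0,-0.1465]],[1,[0,0,0],[0,0,-0.1465]],[1,[0,0,0],[0,0,-0.1465]],[1,[0,0,0],[0,0,0]]]'
python3 - <<'E'
from h import *
c=cam("wrist"); cv2.imwrite("pics/w2.png",cv2.cvtColor(c["pixels"],cv2.COLOR_RGB2BGR)); np.save("w2.npy",c,allow_pickle=True)
u,v=proj(c,[.586,-.325,.132])[0]; print(u,v)
x,y=int(u)-50,int(v)-50; print(x,y)
a=cv2.imread("pics/w2.png"); o=np.zeros((600,800,3),np.uint8)
o[:500,:500]=cv2.resize(a[y:y+100,x:x+100],(500,500),interpolation=cv2.INTER_CUBIC); o[:225,500:]=cv2.resize(a,(300,225)); cv2.imwrite("pics/crop3.png",o)
E
```

```text
collar top [[0.3887, -0.3031, 0.024], [0.3765, -0.2907, 0.024], [0.3844, -0.32, 0.024], [0.4064, -0.2982, 0.024], [0.3704, -0.3081, 0.024]]
clock: 2.95
tool_pos: [0.585, -0.3242, 0.4009]
ee_rot: [0.911, 0.412, -0.0, -0.0]
ft_force: [0.1, -0.2, -0.5]
width: 0.0852
gripper_force: 0.0
255.0763367221866 193.57023099301648
205 143
```

View pics/crop3.png

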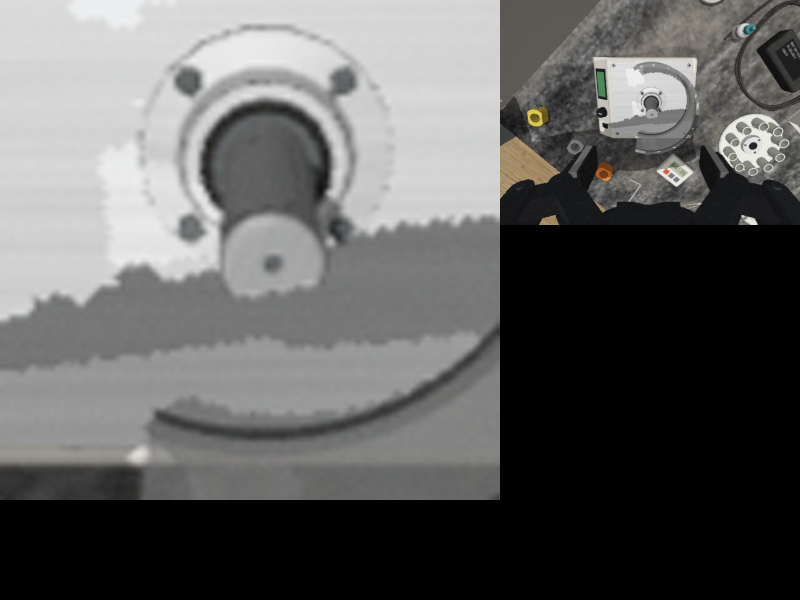

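The crop shows the shaft's end face at full-image pixel (259.5,196). Its chord (the flat) is on the image-down side, tilted about 6°, so the flat faces roughly azimuth 235° against the drive's front at 138.6°. That means turning the shaft by about -96°.

```bash
python3 - <<'E'
from h import *
c=np.load("w2.npy",allow_pickle=True).item()
print("shaft end",plane(c,[[259.5,195.9]],.132).round(4), "ring z.068",plane(c,[[205+53.4,143+27]],.068).round(4))
v,u=np.mgrid[0:384,0:512]; P=depth(c,np.c_[u.ravel(),v.ravel()]).reshape(384,512,3)
m=(P[...,2]>.127)&(P[...,2]<.137)&(np.hypot(u-259.5,v-196)<16)
q=P[m];print(m.sum(),q.mean(0))
for r in range(183,206): print(''.join('#' if m[r,k] else '.' for k in range(245,275)))
m=(P[...,2]>.05)&(P[...,2]<.060)&(np.hypot(P[...,0]-.58,P[...,1]+.32)<.16)
r=cv2.minAreaRect(P[m][:,:2].astype(np.float32)*1000);print("deck",r)
d=P[m][:,:2]
E
```

```text
shaft end [[ 0.5874 -0.329   0.132 ]] ring z.068 [[ 0.5917 -0.3243  0.068 ]]
331 [ 0.58888403 -0.32661984  0.1320865 ]
.............####.............
...........########...........
........#############.........
.......###############........
......#################.......
.....###################......
.....#####.#############......
.....####################.....
....#####################.....
....#####################.....
....#####################.....
....######################....
....######################....
....#####################.....
....#####################.....
.....####################.....
.....####################.....
.....###.############.........
......##########..............
.......###....................
..............................
..............................
..............................
deck ((581.6309814453125, -321.8658752441406), (152.60537719726562, 177.7743377685547), 48.53556442260742)
```

```bash
python3 -m jog '[[0.45,[0,0,0],[0,0,-0.173]],[0.45,[0,0,0],[0,0,-0.173]],[0.45,[0,0,0],[0,0,-0.173]],[0.45,[0,0,0],[0,0,-0.173]],[0.45,[0,0,0],[0,0,-0.173]],[0.45,[0,0,0],[0,0,-0.173]],[0.45,[0,0,0],[0,0,-0.173]],[0.45,[0,0,0],[0,0,-0.173]],[0.45,[0,0,0],[0,0,-0.173]],[0.45,[-0.0046,0,0],[0,0,-0.173]],[0.45,[0,0,0.03],[0,0,0]],[0.45,[0,0,0],[0,0,0]]]'
python3 - <<'E'
from h import *
from scipy.spatial.transform import Rotation as R
s=robot.get_state();print(s["tool_pos"],R.from_quat(s["ee_rot"]).as_matrix()[:,0],s["joint_positions"])
E
```

```text
clock: 4.5
tool_pos: [0.5882, -0.3269, 0.3689]
ee_rot: [0.279, 0.96, 0.001, -0.002]
ft_force: [-0.1, -0.2, 0.2]
width: 0.0385
gripper_force: 0.0
[ 0.58822023 -0.3268781   0.36889312] [-0.84438631  0.53571885  0.00413171] [-5.76367821e-01  6.09687866e-01  1.33504748e+00 -7.65970113e-06
  1.20098920e+00 -1.58179703e+00]
```

```bash
python3 -m jog '[[0.45,[0,0,0.033],[0,0,0]],[0.45,[0,0,0.033],[0,0,0]],[0.45,[0,0,0.033],[0,0,0]],[0.45,[0,0,0],[0,0,0]],[0,[0,0,0],[0,0,0]],[0,[0,0,0],[0,0,0]],[0,[0,0,0],[0,0,0]],[0,[0,0,0],[0,0,0]],[0,[0,0,0],[0,0,0]],[0,[0,0,0],[0,0,0]]]' 25
python3 -c "from h import *;s=robot.get_state();print(s)"
```

```text
clock: 5.75
tool_pos: [0.5891, -0.3272, 0.2742]
ee_rot: [0.278, 0.961, -0.001, 0.002]
ft_force: [-1.4, 0.2, 6.7]
width: 0.014
gripper_force: 26.2
{'clock': 5.75, 'joint_positions': array([-5.76138300e-01,  7.12681191e-01,  1.40302018e+00, -6.56544728e-05,
        1.02249600e+00, -1.58387840e+00]), 'qd': array([ 0.00134245, -0.00074961, -0.00109424,  0.00207699, -0.00084525,
        0.00119931]), 'joint_torque': array([ 2.24759714e-01, -6.30504942e+01, -2.48291838e+01,  9.22494801e-02,
       -1.88715560e-01,  2.93676427e-02]), 'tool_pos': array([ 0.58905114, -0.3272395 ,  0.27416372]), 'ee_rot': array([ 2.77807137e-01,  9.60635369e-01, -5.19774250e-04,  1.61635472e-03]), 'ft_force': array([-1.40941369,  0.16038874,  6.71468328]), 'torque': array([0.00292669, 0.12132064, 0.03167502]), 'gripper_force': 26.18516683636699, 'width': 0.013987687066624762}
```

Width is 14.0 mm, so the fingers are on the flat. Turning it 99.2° clockwise to the front.

```bash
python3 -m jog '[[0,[0,0,0],[0,0,0]],[0,[-0.0003,0,0],[0,0,0.1731]],[0,[-0.0003,0,0],[0,0,0.1731]],[0,[-0.0003,0,0],[0,0,0.1731]],[0,[-0.0003,0,0],[0,0,0.1731]],[0,[-0.0003,0,0],[0,0,0.1731]],[0,[-0.0003,0,0],[0,0,0.1731]],[0,[-0.0003,0,0],[0,0,0.1731]],[0,[-0.0003,0,0],[0,0,0.1731]],[0,[-0.0003,0,0],[0,0,0.1731]],[0,[-0.0003,0,0],[0,0,0.1731]],[0,[0,0,0],[0,0,0]]]' 35
python3 -m jog '[[0,[0,0,0],[0,0,0]],[0,[0,0,0],[0,0,0]],[0,[0,0,0],[0,0,0]]]'
python3 - <<'E'
from h import *
from scipy.spatial.transform import Rotation as R
s=robot.get_state();print(s["tool_pos"],np.degrees(np.arctan2(*R.from_quat(s["ee_rot"]).as_matrix()[1::-1,0])),s["ft_force"],s["torque"],s["width"])
E
```

```text
clock: 7.25
tool_pos: [0.5887, -0.33, 0.2741]
ee_rot: [0.912, 0.41, -0.001, 0.0]
ft_force: [-11.5, 0.2, 13.3]
width: 0.0137
gripper_force: 35.5
clock: 7.62
tool_pos: [0.5886, -0.33, 0.2741]
ee_rot: [0.912, 0.411, -0.001, 0.0]
ft_force: [-11.5, -0.3, 13.1]
width: 0.0137
gripper_force: 35.5
[ 0.58864821 -0.33003273  0.27414973] 48.55968042459886 [-11.49028085  -0.25437564  13.10564439] [-0.06108665  1.84972361  0.00422667] 0.013651543233480046
```

The flat now faces the front (tool yaw 48.6°) and is held at 35 N. I'll release, rise and go to the collar. Shaft axis from the two grips: (0.5877,-0.3285).

```bash
python3 -m jog '[[0.45,[0,0,0],[0,0,0]],[0.45,[0,0,0],[0,0,0]],[0.45,[0,0,0],[0,0,0]],[0.45,[0,0,-0.03],[0,0,0]],[0.6,[0,0,-0.04],[0,0,0]],[0.7,[0,0,-0.03],[0,0,0]],[0.7,[0,0,0],[0,0,0.146]],[0.7,[0,0,0],[0,0,0.146]],[0.7,[0,0,0],[0,0,0.146]],[0.7,[0,0,0],[0,0,0.146]],[0.7,[0,0,0],[0,0,0]]]'
python3 - <<'E'
from h import *
from scipy.spatial.transform import Rotation as R
s=robot.get_state();M=R.from_quat(s["ee_rot"]).as_matrix();print(s["tool_pos"],np.degrees(np.arctan2(M[1,0],M[0,0])))
print("to collar",M.T@(np.array([.3887,-.3031,.26])-s["tool_pos"]))
c=cam("wrist"); np.save("w3.npy",c,allow_pickle=True)
v,u=np.mgrid[0:384,0:512]; P=depth(c,np.c_[u.ravel(),v.ravel()]).reshape(384,512,3)
m=(P[...,2]>.127)&(P[...,2]<.137)&(np.hypot(P[...,0]-.588,P[...,1]+.328)<.02)
q=P[m]; print(m.sum(),q.mean(0))
k=cv2.findContours(m.astype(np.uint8),0,1)[0]; k=max(k,key=len).reshape(-1,2)
W=plane(c,k,.132)[:,:2]-[.5877,-.3285]; az=np.degrees(np.arctan2(W[:,1],W[:,0]))%360; r=np.hypot(*W.T)*1000
for i in np.argsort(az): print(int(az[i]),round(r[i],1),end='; ')
E
```

```text
clock: 9.0
tool_pos: [0.5893, -0.3294, 0.3718]
ee_rot: [0.991, 0.132, -0.0, -0.0]
ft_force: [0.1, -0.2, -0.4]
width: 0.0598
gripper_force: 0.0
[ 0.58931281 -0.32942317  0.37178458] 15.174898794463866
to collar [-0.18672049 -0.07790633  0.11180457]
419 [ 0.5894864  -0.32872919  0.13200196]
1 10.1; 5 9.9; 10 10.6; 14 10.5; 18 10.6; 22 10.6; 25 10.7; 30 10.1; 34 10.4; 40 9.9; 43 10.3; 49 10.0; 53 10.4; 55 9.8; 62 9.8; 65 9.3; 72 9.4; 76 9.0; 81 8.7; 86 8.4; 91 8.2; 95 7.3; 101 6.5; 109 5.8; 116 5.9; 126 5.4; 138 5.1; 150 5.1; 156 5.7; 166 5.9; 176 6.4; 184 6.9; 185 7.7; 191 8.5; 196 8.4; 201 8.5; 206 8.6; 211 8.8; 217 8.3; 222 8.6; 229 8.3; 233 8.7; 240 8.6; 248 8.6; 252 8.2; 259 8.4; 264 8.1; 271 8.6; 276 8.4; 282 8.4; 287 8.3; 293 8.4; 298 8.5; 303 8.8; 308 9.0; 312 9.4; 319 9.1; 323 9.6; 329 9.5; 336 9.6; 338 10.2; 342 9.8; 348 10.1; 351 9.8; 357 10.3;
```

```bash
python3 -m jog '[[0.7,[-0.0469,-0.0193,0],[0,0,0]],[0.7,[-0.0469,-0.0193,0],[0,0,0]],[0.7,[-0.0469,-0.0193,0],[0,0,0]],[0.7,[-0.0469,-0.0193,0],[0,0,0]],[0.7,[0,0,0.0373],[0,0,0]],[0.7,[0,0,0.0373],[0,0,0]],[0.7,[0,0,0.0373],[0,0,0]],[0.7,[0,0,0.03],[0,0,0]],[0.7,[0,0,0],[0,0,0]]]'
python3 - <<'E'
from h import *
from scipy.spatial.transform import Rotation as R
s=robot.get_state();M=R.from_quat(s["ee_rot"]).as_matrix();print(s["tool_pos"],np.degrees(np.arctan2(M[1,0],M[0,0])))
print("to collar",M.T@(np.array([.3878,-.3035,.176])-s["tool_pos"]))
E
```

```text
clock: 10.18
tool_pos: [0.3877, -0.3035, 0.2286]
ee_rot: [0.991, 0.133, -0.001, -0.001]
ft_force: [-0.3, 0.4, 1.2]
width: 0.0597
gripper_force: 0.0
[ 0.38766485 -0.30353403  0.22864547] 15.262100968718714
to collar [0.00023657 0.00016505 0.05264486]
```

```bash
python3 -m jog '[[0.7,[0,0,0.026],[0,0,0]],[0.7,[0,0,0.026],[0,0,0]],[0.7,[0,0,0],[0,0,0]],[0.7,[0,0,0],[0,0,0]]]' && python3 -m jog '[[0.2,[0,0,0],[0,0,0]],[0.2,[0,0,0],[0,0,0]],[0.2,[0,0,0],[0,0,0]],[0.2,[0,0,0],[0,0,0]],[0.2,[0,0,0],[0,0,0]],[0.2,[0,0,0],[0,0,0]]]' 40
```

```text
clock: 10.68
tool_pos: [0.3884, -0.3043, 0.1795]
ee_rot: [0.991, 0.132, 0.001, 0.001]
ft_force: [-0.1, 0.2, -0.5]
width: 0.0594
gripper_force: 0.0
clock: 11.42
tool_pos: [0.3882, -0.304, 0.1791]
ee_rot: [0.991, 0.132, 0.0, 0.0]
ft_force: [-1.9, 2.1, 9.4]
width: 0.0296
gripper_force: 39.5
```

```bash
python3 -m jog '[[0.2,[0,0,-0.05],[0,0,0]],[0.2,[0,0,-0.05],[0,0,0]],[0.2,[0,0,-0.05],[0,0,0]],[0.2,[0,0,-0.04],[0,0,0]],[0.2,[0,0,0],[0,0,0]],[0.2,[0,0,0],[0,0,0]]]'
python3 - <<'E'
from h import *
c=cam("wrist"); a=cv2.cvtColor(c["pixels"],cv2.COLOR_RGB2BGR); cv2.imwrite("pics/w4.png",a); np.save("w4.npy",c,allow_pickle=True)
np.save("s4.npy",robot.get_state(),allow_pickle=True)
b=a[220:320,190:320]; b=np.clip(b.astype(float)*1.4,0,255).astype(np.uint8)
cv2.imwrite("pics/crop4.png",cv2.resize(b,(780,600),interpolation=cv2.INTER_CUBIC))
E
```

```text
clock: 12.18
tool_pos: [0.3877, -0.3036, 0.3672]
ee_rot: [0.991, 0.132, -0.0, -0.0]
ft_force: [0.3, 0.2, -2.3]
width: 0.029
gripper_force: 41.1
```

View pics/crop4.png

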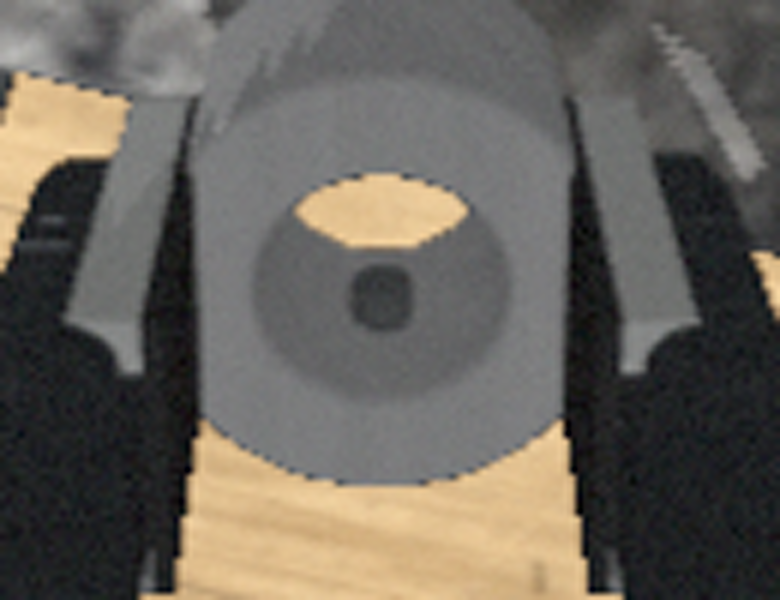

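The crop shows the collar held level between the pads. The bore's top rim spans crop (252–511, 173–403), i.e. full-image centre about (253.6,268), and the screw tip is centred on the tool -x side. Measuring the offset in the hand:

```bash
python3 - <<'E'
from h import *
from scipy.spatial.transform import Rotation as R
c=np.load("w4.npy",allow_pickle=True).item(); s=np.load("s4.npy",allow_pickle=True).item()
M=R.from_quat(s["ee_rot"]).as_matrix(); p=s["tool_pos"]
uv=np.array([[381.5,173],[381.5,403],[252,288],[511,288],[381,76],[381,485],[190,200],[575,200]])/6+[190,220]
for d in (.152,.1551,.158):
    T=(plane(c,uv,p[2]-d)-p)@M*1000; print(d,"bore x",T[:2,0].round(1),T[:2,0].mean().round(2),"dia",np.ptp(T[:2,0]).round(1),"bore y",T[2:4,1].round(1),"outer x",T[4:6,0].round(1),T[4:6,0].mean().round(2),"dia",np.ptp(T[4:6,0]).round(1),"flats",T[6:,1].round(1))
D=depth(c,[[253,235],[253,293],[226,253],[282,253]]); print(((D-p)@M*1000).round(1))
E
```

```text
0.152 bore x [12.3 -8. ] 2.16 dia 20.4 bore y [-10.  10.] outer x [ 20.4 -15.7] 2.32 dia 36.1 flats [-14.6  14.7]
0.1551 bore x [ 10.6 -10.2] 0.2 dia 20.9 bore y [-10.3  10.2] outer x [ 18.9 -18.2] 0.37 dia 37.1 flats [-14.9  15. ]
0.158 bore x [  9.  -12.3] -1.63 dia 21.4 bore y [-10.5  10.5] outer x [ 17.5 -20.4] -1.46 dia 37.9 flats [-15.2  15.4]
[[ 18.3  -0.3 153.9]
 [-13.   -0.3 154.3]
 [  8.4 -12.9 155.2]
 [  9.2  13.1 153.8]]
```

```bash
python3 -m jog '[[0.2,[0.0466,0.0191,0],[0,0,0]],[0.2,[0.0466,0.0191,0],[0,0,0]],[0.2,[0.0466,0.0191,0],[0,0,0]],[0.2,[0.0466,0.0191,0],[0,0,0]],[0.2,[0,0,0],[0,0,0.1647]],[0.2,[0,0,0],[0,0,0.1647]],[0.2,[0,0,0],[0,0,0.1647]],[0.2,[0,0,0],[0,0,0.1647]],[0.2,[0,0,0],[0,0,0.1647]],[0.2,[0,0,0],[0,0,0.1647]],[0.2,[0,0,0.035],[0,0,0]],[0.2,[0,0,0],[0,0,0]]]'
cat > st.py <<'E'
from h import *
from scipy.spatial.transform import Rotation as R
s=robot.get_state();M=R.from_quat(s["ee_rot"]).as_matrix();p=s["tool_pos"]
print("t",s["clock"],p.round(4),"yaw",np.degrees(np.arctan2(M[1,0],M[0,0])).round(2),"tilt",M[:2,2].round(4),"w",round(s["width"],4))
print("to axis, tool mm",(M.T@(np.array([.5877,-.3285,.2871])-p)*1000).round(2),"F tool",(M.T@s["ft_force"]).round(1),"M",(M.T@s["torque"]).round(2))
E
python3 st.py
```

```text
clock: 13.72
tool_pos: [0.5872, -0.3286, 0.3288]
ee_rot: [0.935, -0.354, -0.004, -0.001]
ft_force: [0.3, 1.3, -1.1]
width: 0.0291
gripper_force: 41.0
t 13.725 [ 0.5872 -0.3286  0.3288] yaw -41.5 tilt [-0.0064  0.0042] w 0.0291
to axis, tool mm [ 0.58 -0.47 41.73] F tool [-0.6 -1.2  1.1] M [ 0.01  0.   -0.02]
```

```bash
python3 -m jog '[[0.2,[0,0,0.008],[0,0,0]],[0.2,[0,0,0],[0,0,0]],[0.2,[0,0,0],[0,0,0]],[0.2,[0,0,0],[0,0,0]]]'; python3 st.py
```

```text
clock: 14.22
tool_pos: [0.5879, -0.3291, 0.3255]
ee_rot: [0.935, -0.354, 0.0, 0.0]
ft_force: [-1.0, -0.4, -2.0]
width: 0.0289
gripper_force: 41.0
t 14.225 [ 0.5879 -0.3291  0.3255] yaw -41.5 tilt [ 0.0007 -0.0004] w 0.0289
to axis, tool mm [-0.59 -0.27 38.45] F tool [-0.5  1.   2. ] M [-0.03 -0.01  0.03]
```

```bash
python3 -m jog '[[0.2,[-0.0006,-0.0003,0.004],[0,0,0]],[0.2,[0,0,0.004],[0,0,0]],[0.2,[0,0,0.003],[0,0,0]],[0.2,[0,0,0.002],[0,0,0]],[0.2,[0,0,0],[0,0,0]],[0.2,[0,0,0],[0,0,0]]]'; python3 st.py; python3 -m jog '[[0.2,[0,0,0.002],[0,0,0]],[0.2,[0,0,0.002],[0,0,0]],[0.2,[0,0,0],[0,0,0]],[0.2,[0,0,0],[0,0,0]]]'; python3 st.py
```

```text
clock: 14.98
tool_pos: [0.5876, -0.3284, 0.3121]
ee_rot: [0.935, -0.354, 0.0, 0.0]
ft_force: [0.7, -0.0, -1.9]
width: 0.0291
gripper_force: 41.0
t 14.975 [ 0.5876 -0.3284  0.3121] yaw -41.51 tilt [ 0.0001 -0.0001] w 0.0291
to axis, tool mm [ 0.07  0.   24.99] F tool [ 0.6 -0.5  1.9] M [-0.    0.    0.01]
clock: 15.48
tool_pos: [0.5876, -0.3284, 0.308]
ee_rot: [0.935, -0.354, -0.0, -0.0]
ft_force: [-0.8, 0.4, -2.2]
width: 0.0291
gripper_force: 41.0
t 15.475 [ 0.5876 -0.3284  0.308 ] yaw -41.51 tilt [-0.  0.] w 0.0291
to axis, tool mm [ 1.100e-01 -1.000e-02  2.088e+01] F tool [-0.9  0.2  2.2] M [-0.   -0.07 -0.01]
```

```bash
python3 -m jog '[[0.2,[0,0,0.002],[0,0,0]],[0.2,[0,0,0.002],[0,0,0]],[0.2,[0,0,0],[0,0,0]],[0.2,[0,0,0],[0,0,0]]]'; python3 st.py;  python3 -m jog '[[0.2,[0,0,0.002],[0,0,0]],[0.2,[0,0,0.002],[0,0,0]],[0.2,[0,0,0],[0,0,0]],[0.2,[0,0,0],[0,0,0]]]'; python3 st.py
```

```text
clock: 15.98
tool_pos: [0.5876, -0.3284, 0.304]
ee_rot: [0.935, -0.354, 0.0, -0.0]
ft_force: [0.7, -0.7, -2.1]
width: 0.0289
gripper_force: 41.0
t 15.975 [ 0.5876 -0.3284  0.304 ] yaw -41.51 tilt [ 0. -0.] w 0.0289
to axis, tool mm [ 0.1   0.02 16.9 ] F tool [0.9 0.  2.1] M [ 0.01 -0.04 -0.03]
clock: 16.48
tool_pos: [0.5876, -0.3284, 0.3]
ee_rot: [0.935, -0.354, -0.0, -0.0]
ft_force: [-0.1, -0.0, -2.3]
width: 0.0291
gripper_force: 41.0
t 16.475 [ 0.5876 -0.3284  0.3   ] yaw -41.51 tilt [-0.  0.] w 0.0291
to axis, tool mm [1.100e-01 1.000e-02 1.288e+01] F tool [-0.1  0.1  2.3] M [-0.02 -0.04  0.  ]
```

```bash
python3 -m jog '[[0.2,[0,0,0.002],[0,0,0]],[0.2,[0,0,0.002],[0,0,0]],[0.2,[0,0,0],[0,0,0]],[0.2,[0,0,0],[0,0,0]]]'; python3 st.py;  python3 -m jog '[[0.2,[0,0,0.002],[0,0,0]],[0.2,[0,0,0.002],[0,0,0]],[0.2,[0,0,0],[0,0,0]],[0.2,[0,0,0],[0,0,0]]]'; python3 st.py
```

```text
clock: 16.98
tool_pos: [0.5876, -0.3284, 0.296]
ee_rot: [0.935, -0.354, -0.0, -0.0]
ft_force: [-0.7, 1.1, -1.1]
width: 0.0292
gripper_force: 41.0
t 16.975 [ 0.5876 -0.3284  0.296 ] yaw -41.5 tilt [-0.0001  0.0001] w 0.0292
to axis, tool mm [0.13 0.04 8.85] F tool [-1.3 -0.4  1.1] M [ 0.04 -0.08 -0.01]
clock: 17.48
tool_pos: [0.5876, -0.3284, 0.2919]
ee_rot: [0.935, -0.354, -0.0, -0.0]
ft_force: [-0.5, 1.0, -1.6]
width: 0.0291
gripper_force: 41.0
t 17.475 [ 0.5876 -0.3284  0.2919] yaw -41.51 tilt [-0.0001  0.0001] w 0.0291
to axis, tool mm [0.12 0.   4.82] F tool [-1.1 -0.4  1.6] M [-0.05 -0.12 -0.01]
```

```bash
python3 -m jog '[[0.2,[0,0,0.002],[0,0,0]],[0.2,[0,0,0.0028],[0,0,0]],[0.2,[0,0,0],[0,0,0]],[0.2,[0,0,0],[0,0,0]],[0.2,[0,0,0],[0,0,0]]]'; python3 st.py
python3 - <<'E'
from h import *
c=cam("wrist"); a=cv2.cvtColor(c["pixels"],cv2.COLOR_RGB2BGR)
b=np.clip(a[220:320,190:320].astype(float)*1.4,0,255).astype(np.uint8)
s=cam("side"); u,v=proj(s,[.5876,-.3284,.125])[0].astype(int); d=cv2.cvtColor(s["pixels"],cv2.COLOR_RGB2BGR)[v-40:v+40,u-40:u+40]
o=np.zeros((400,800,3),np.uint8); o[:,:400]=cv2.resize(b,(400,400),interpolation=3); o[:,400:]=cv2.resize(d,(400,400),interpolation=3); cv2.imwrite("pics/crop5.png",o)
P=depth(c,np.stack(np.meshgrid(range(225,285),range(225,305)),-1).reshape(-1,2)).reshape(80,60,3)
q=P-[.5876,-.3284,0]; r=np.hypot(q[...,0],q[...,1]); ok=(P[...,2]>.12)&(P[...,2]<.14)
for n,m in(("shaft",ok&(r<.0075)),("collar",ok&(r>.0105)&(r<.0145))): print(n,m.sum(),np.median(P[m][:,2]).round(4),P[m][:,2].std().round(4))
E
```

```text
clock: 18.1
tool_pos: [0.5876, -0.3284, 0.2872]
ee_rot: [0.935, -0.354, -0.0, -0.0]
ft_force: [-1.1, 0.2, -1.1]
width: 0.0294
gripper_force: 41.1
t 18.1 [ 0.5876 -0.3284  0.2872] yaw -41.51 tilt [-0.0001  0.    ] w 0.0294
to axis, tool mm [ 0.12 -0.01  0.08] F tool [-1.   0.6  1.1] M [ 0.   -0.14 -0.01]
shaft 617 0.1324 0.0006
collar 1169 0.1324 0.0005
```

View pics/crop5.png

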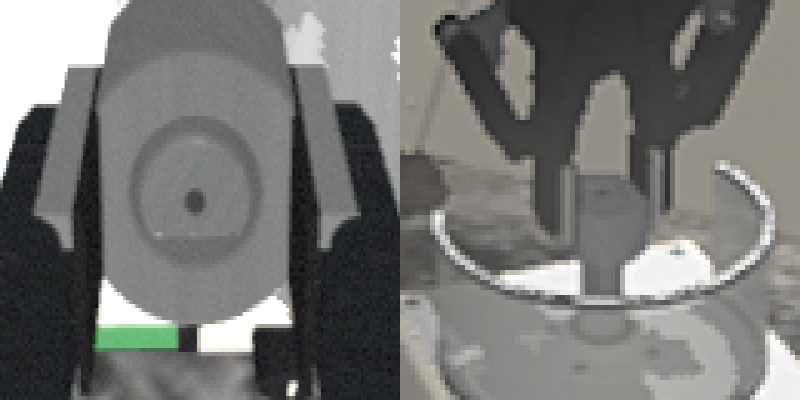

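The left crop shows the shaft's D-shaped end centred in the collar's bore at (195,200). Its flat (about y 238) is on the image-down side, facing the console, the same side as the screw. The depth reading puts both faces flush at 0.1324 m. The right crop shows the collar level on the shaft, inside the guard. I'm handing the job in.

```bash
python3 -m jog '[[0.2,[0,0,0],[0,0,0]],[0.2,[0,0,0],[0,0,0]]]' && python3 -c "from rig import robot;print(robot.close_job())"
```

```text
clock: 18.45
tool_pos: [0.5876, -0.3284, 0.2872]
ee_rot: [0.935, -0.354, 0.0, -0.0]
ft_force: [-0.7, 0.7, -2.2]
width: 0.0289
gripper_force: 41.1
the job is handed in; nothing more can be done
None
```

I handed the job in at 18.5 s (no verdict was returned): the collar is held at 41 N on the shaft, level, its top measured flush with the shaft's end, and its set screw faces the flat and the drive's open front.

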